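# Stroke the foil feed, then draw out and hold the tension arm

### The job

Get the foil feed ready for threading: pull the round feed knob all the way out past its clicks and push it fully home again. Then take the black handle of the telescoping tension arm with its side button pressed in, draw the arm out past the first stop to its second stop, and finish while still holding it there, fully extended against its spring. Leave the other things on the table where they are.

Things in the scene. Friction and masses are not known exactly. Their poses are not given: they have to be found in the camera images.
- tension_unit: Tension arm unit, fixed: grey housing 100 mm deep, 80 wide, 82 tall on a 130 mm square foot plate; paper foil roll on brackets above its rear (85 mm behind the face, top 158 mm). Telescoping tubes with a black block handle come out of its front. Origin: on the table under the middle of the front face; x into the housing (handle pulls along -x), z up. Left or right of the feed unit, yaw to 0.35 rad.
- tension_handle (a point): Centre of the black handle block: 32 mm along the tubes (x), 40 wide (y), 34 tall; 58 mm above the table, at home 56 mm in front of the housing face. Axes as tension_unit. A round steel button stands 7 mm out of the middle of its +y side: 47 mm across with it, 41 with it pressed. Gripping the block across y from above, a finger on that side's middle presses it.
- button (a joint): Release button of the tension arm, 20 mm across: 0 = out, 0.006 m = fully in; spring 1 N at first, 3 N fully in. Its steel tongue hooks behind a catch on the housing at home: the arm cannot be pulled out until the button is in by at least 5 mm. It springs out when let go.
- inner_tube (a joint): Travel of the handle with the thin inner tube out of the middle tube: 0 = home, 0.05 m = fully out, the first stop. Return spring 4 to 6 N.
- mid_tube (a joint): Travel of the middle tube out of the housing: 0 = home, 0.05 m = fully out, the hard second stop. Return spring 7 to 8.5 N, so it comes out after the inner tube. The handle is then 100 mm (both joints together) from home, 156 mm in front of the face. Let go, both tubes spring back.
- feed_unit: Foil feed unit, fixed: grey housing 100 mm deep, 90 wide, 75 tall on a 120 mm square foot plate, two small rollers on top (72 mm behind the face, top 100 mm). A black round knob on a steel stem comes out of its front face at 53 mm height. Origin: on the table under the middle of the front face; x into the housing (knob pulls along -x), y sideways, z up. Yaw to 0.35 rad.
- knob_center (a point): Centre of the round feed knob: 30 mm across, 22 mm long along the stem, 53 mm above the table and, when home, 36 mm in front of the housing face (its back is 25 mm in front of the face, on a stem 10 mm thick). Axes as feed_unit; it moves with the knob.
- feed_knob (a joint): Travel of the feed knob: 0 = home against its stop, 0.046 m = fully out against its stop. A click (spring plunger, about 5 N) must be overcome from 1 to 7 mm and again from 33 to 39 mm on the way out, likewise on the way back; past a click it snaps to the stop by itself.
- die_small: Bystander: small brass stamping die, 34 x 26 x 20 mm, loose. Leave it where it is.
- die_large: Bystander: larger brass stamping die, 50 x 32 x 20 mm, loose. Leave it where it is.
- foil_core: Bystander: spare paper roll standing upright, 54 mm across, 64 mm tall, loose. Leave it where it is.
- glue_jar: Bystander: jar with a black lid, 60 mm across, 80 mm tall, loose. Leave it where it is.
- screwdriver: Bystander: screwdriver lying on the table, loose. Leave it where it is.
- mallet: Bystander: wooden-handled hammer lying on the table, loose. Leave it where it is.
- tool_cup: Bystander: steel cup, 70 mm across, 85 mm tall, loose. Leave it where it is.
Mind the look-alikes: they are no part of the job. What is shaped like the tension_unit but red is not meant.

How it is judged:
By the outcome, as a careful person would: the job done as asked, in the order asked, and still so for the second after the job is handed in, while the arm keeps its last pose, push and grip.
It also fails if it takes over 45 s, if anything falls off the work surface, if the arm or the gripper's body presses on something with over 40 N, if the wrist force passes 120 N, or if a joint passes its speed limit or range.

### The arm

A 6-joint arm with a two-finger parallel gripper is mounted at the origin on the work surface. World frame = base frame: x ahead of the robot, y to its left, z up, the work surface at z = 0. Lengths are in m, angles in rad, forces in N, time in s.
With the tool pointing down it reaches from about 0.4 to 0.825 m from the base axis. Payload 7 kg.
Tool frame: the origin (TCP) lies midway between the tips of the shut fingers; the grasp point (between the pads) lies 19 mm behind it; z points along the fingers, y is the direction in which the jaws open and shut (so a half turn about z gives the same grasp; the last joint's range is limited). The gripper opens to 85 mm and grips with 20 to 120 N. Pads are 22 mm wide; open, the fingers measure 114 mm over their backs; the gripper's body (76 mm by 85 mm) begins 54 mm behind the grasp point. The pads swing forward as they close: fully open they stand 13 mm farther back than shut.
Start: joints at [1.505, 0.359, 0.012, 0, -1.224, -0.288], TCP at [0.234, 0.633, 0.231] pointing down, gripper open.
Joint ranges: [-3.07, 3.07], [-1.43, 2.12], [-1.02, 1.25], [-3.03, 1.67], [-3.05, -0], [-3.03, 3.03]. Speed limits (rad/s): [2.39, 2.39, 3.01, 3.14, 3.14, 3.14].

### API

Orientations are given as a unit quaternion [w, x, y, z].
In Python, from plant import r, cams, ticket, models gives the robot as it stands.
- The arm moves only by the tool play_rows, never from a script. Its argument "plan" is a list of rows, each an object of numbers: "x", "y", "z": the shift along the tool's x, y, z in mm; "ax", "ay", "az": the turn, a rotation vector about the tool's x, y, z in rad; "gripper": the opening, from 0 (shut) to 1 (fully open). A call has exactly 5 rows; each row shifts and turns the commanded pose from where the row before left it, along the tool's axes as they then stand; what a row does not reach is not made up. A row lasts 1/12 s, in which the tool goes at most 41.7 mm and 7.16 degrees, less where a joint would pass 70% of its speed; a pose out of reach is approached as far as the arm can. A call is refused whole if a number of a shift passes 41.7 or a number of a turn 0.125, either way. A call with a gripper value outside its range is refused whole. The fingers move at their own pace and stop on an object; the grip force is fixed at half the most. Time passes only in rows, so rows that do not move let the fingers close, or fill a call up. It gives the time, the measured TCP pose, the force and the opening at its end, in the units of the state.
- r.observe(): the state, without advancing time (a new reading comes with each control period).
- cams.snapshot(name): name is "side" or "top"; returns a dict with "color" (400x640x3 uint8, red, green, blue), "range_z" (400x640 float32, m along the optical axis (not along the pixel's ray), 0 where there is no reading), "mtx" (3x3 intrinsics, pixels), "k1" (the pictures are not rectified: a ray, as slopes to the right and down, at radius r is drawn at 1 + k1 r^2 times it, then the intrinsics apply), "rvec" (rotation vector, rad) and "tvec" (3), from world to camera coordinates, as OpenCV has them. Camera axes: x right, y down, z forward; pixel columns grow to the right and rows downward; lengths in m; the calibration is good to about 2 mm. A picture is of the moment at which its call begins.
- ticket.finish_job(): hands the job in, once; it reports no verdict.
Trained networks look in a picture, given as the dict that the camera call returned (one of the last four; its "shot" number tells which), for a name from the list of things; names that differ only in an ending like _2 or _b are one class to them, and where a whole thing is asked for, a point or a joint stands for the part that bears it (a point fixed in the world has none). Each returns a list of dicts, best first, with "score" (0 to 1); they miss things now and then, are a little off and sometimes report something else, mostly with a low value. They report only what shows in the picture. A call takes as long as a camera call. They do not tell look-alikes from the thing itself.
- models.look_for(target, picture): "centre" ([column, row] in pixels, amid what is visible of it).
The state is a dict: "clock": time; "joint_pos": joint angles; "dq": joint speeds; "joint_torque": joint torques, N m; "ee_pos": TCP position; "orientation": TCP orientation; "contact_force": force on the tool from outside, world axes, zero at the start; "wrist_torque": the same for the moment, N m; "gripper_width": finger opening in m.
Only numpy, scipy, OpenCV 4.12 (cv2) and the standard library are available. Lean on these libraries where they do the work, as an engineer would, in place of code of your own. Each camera call takes 0.05 s, during which the arm holds its last target.

## Working session

There is one attempt and no reset: what is moved stays moved. The work goes in short steps, Python scripts to look and compute and a tool call to move; the robot and the scene stay as the last step left them, time stands still between calls to the robot, and variables do not carry over. Pictures are saved under pics/ and viewed, and the job is handed in when it is done.

Besides the shell and the picture viewer there is one more tool, called after "Call:" as name(argument=value, ...) on one line, values as JSON. play_rows: Moves the arm, as the interface text tells. Its arguments: {"type":"object","properties":{"plan":{"type":"array"}},"required":["plan"]}

```bash
ls; mkdir -p pics; cat > h.py <<'E'
import numpy as np, cv2
from plant import r,cams,ticket,models
def snap(n,f=None):
    s=cams.snapshot(n)
    if f: cv2.imwrite('pics/'+f,s['color'][:,:,::-1])
    return s
def pts(s):
    """world xyz for every pixel"""
    K=s['mtx'];k1=float(np.ravel(s['k1'])[0]);R=cv2.Rodrigues(np.array(s['rvec'],float))[0];t=np.array(s['tvec'],float).reshape(3)
    v,u=np.mgrid[0:400,0:640].astype(float)
    p=cv2.undistortPoints(np.stack([u.ravel(),v.ravel()],1)[:,None],np.array(K,float),np.array([k1,0,0,0,0.])).reshape(400,640,2)
    z=s['range_z'].astype(float)
    c=np.stack([p[...,0]*z,p[...,1]*z,z],-1)
    w=(c-t)@R
    w[z==0]=np.nan
    return w
E
python3 - <<'E'
from h import *
import pickle
print(r.observe())
for n in('top','side'):
    s=snap(n,n+'0.png'); w=pts(s); pickle.dump((s,w),open(n+'0.pkl','wb'))
    print(n,s['mtx'],s['k1'],s['rvec'],s['tvec'],s['shot'])
    for o in ['tension_unit','tension_handle','button','feed_unit','knob_center']:
        for d in models.look_for(o,s)[:4]:
            c=np.round(d['centre']).astype(int); print(o,round(d['score'],2),c,np.round(w[c[1],c[0]],3))
E
```

```text
pics
{'clock': 0.0, 'joint_pos': array([ 1.50505751e+00,  3.59356560e-01,  1.10492706e-02, -3.48093863e-04,
       -1.22408808e+00, -2.88130849e-01]), 'dq': array([-0.0005289 , -0.00245364,  0.00076064, -0.00031834, -0.00039605,
       -0.00061835]), 'joint_torque': array([ 3.50325436e-04, -5.83312547e+01,  2.93412566e+01,  6.93645939e+00,
       -6.02015090e-03, -9.29378729e-06]), 'ee_pos': array([0.23374694, 0.63271931, 0.23037949]), 'orientation': array([ 8.12744376e-04,  9.84377064e-01, -1.76071378e-01, -7.39118246e-05]), 'contact_force': array([-0.01355358, -0.33063457,  0.46207729]), 'wrist_torque': array([ 0.0076252 , -0.03308787, -0.02424555]), 'gripper_width': 0.08548246989052548}
top [[431.19984798   0.         319.99304719]
 [  0.         431.19984798 195.98517448]
 [  0.           0.           1.        ]] 0.02730057582692421 [ 2.12890452 -2.13043841  0.17044693] [0.01002616 0.46792657 1.22605607] 1
tension_unit 0.93 [225 236] [0.348 0.274 0.083]
tension_unit 0.79 [314 231] [0.361 0.026 0.082]
tension_handle 0.69 [375 155] [ 0.582 -0.15   0.076]
tension_handle 0.61 [210 264] [0.271 0.315 0.075]
tension_handle 0.49 [306 266] [0.265 0.048 0.071]
feed_unit 0.74 [249 126] [0.671 0.218 0.072]
feed_unit 0.68 [497 223] [ 0.39  -0.506  0.026]
knob_center 0.49 [247 147] [0.61  0.224 0.062]
side [[476.50364449   0.         318.24719433]
 [  0.         476.50364449 198.13445751]
 [  0.           0.           1.        ]] -0.058704674164362515 [ 2.11795383 -0.19546853  0.1411217 ] [-0.45298905  0.08599431  1.312761  ] 2
tension_unit 0.8 [273 160] [0.359 0.239 0.065]
tension_unit 0.65 [286 203] [ 0.366 -0.015  0.058]
tension_handle 0.86 [375 227] [ 0.575 -0.177  0.064]
tension_handle 0.7 [247 154] [0.279 0.306 0.06 ]
tension_handle 0.52 [253 196] [0.277 0.024 0.066]
button 0.27 [332 348] [ 0.387 -0.513  0.027]
feed_unit 0.75 [372 162] [0.677 0.184 0.061]
```

View pics/top0.png

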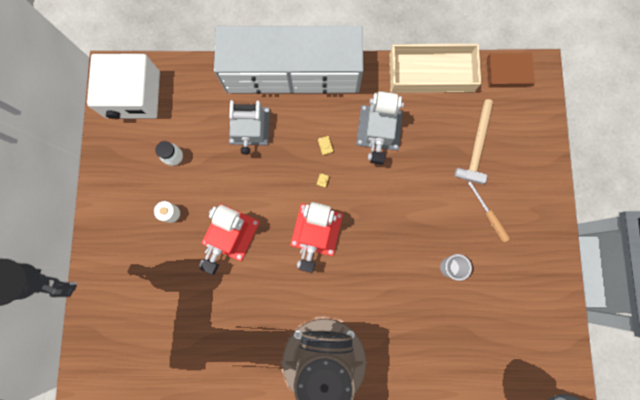

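View pics/side0.png

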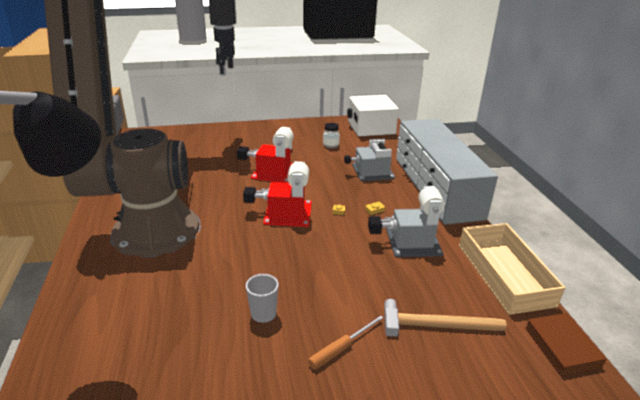

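```bash
cat > a.py <<'E'
from h import *
import pickle
for n in('top','side'):
    s,w=pickle.load(open(n+'0.pkl','rb'))
    R=cv2.Rodrigues(np.array(s['rvec'],float))[0];print(n,'cam',-R.T@np.array(s['tvec']))
    p,_=cv2.projectPoints(np.array([[.234,.633,.231],[.6,.2,0],[.6,-.15,0]]),np.array(s['rvec']),np.array(s['tvec']),s['mtx'],np.array([s['k1'],0,0,0,0.]));print(p.reshape(-1,2))
    for name,(cx,cy) in dict(feed=(.65,.2),tens=(.66,-.15)).items():
        m=(abs(w[...,0]-cx)<.16)&(abs(w[...,1]-cy)<.12)&(w[...,2]>.012)&(w[...,2]<.2)
        v,u=np.nonzero(m)
        P=w[m]; C=s['color'][m].astype(int)
        # histogram of z
        print(name,len(P),'z hist',np.histogram(P[:,2],bins=np.arange(0,.2,.01))[0])
        x0,x1,y0,y1=u.min()-15,u.max()+15,v.min()-15,v.max()+15
        im=s['color'][y0:y1,x0:x1,::-1]; im=cv2.resize(im,None,fx=6,fy=6,interpolation=cv2.INTER_CUBIC)
        f=min(1,780/im.shape[1],580/im.shape[0]); im=cv2.resize(im,None,fx=f,fy=f)
        cv2.imwrite(f'pics/{n}_{name}.png',im); print(x0,x1,y0,y1,im.shape)
E
python3 a.py
```

```text
top cam [ 2.56000296e-01 -1.02188383e-03  1.28714106e+00]
[[ 58.80839445 279.34603394]
 [258.27344943 155.92041796]
 [372.09264447 155.67378245]]
feed 3064 z hist [  0 119 134 141 199 119 228 668 261 391 106 123 127 175 237  36   0   0
   0]
199 312 54 168 (580, 575, 3)
tens 2613 z hist [  0  97  88  76 120 109 209 418 531  52  47  49  77 156 252 323   9   0
   0]
318 428 51 179 (580, 498, 3)
side cam [ 0.2170738  -1.13630744  0.7730588 ]
[[226.20392752  74.73919722]
 [347.11445277 177.73963762]
 [378.72750977 239.92726339]]
feed 2161 z hist [  0 117 153 170 190 181 199 326 153 237  61  63  77 102 113  19   0   0
   0]
329 440 106 201 (570, 666, 3)
tens 3408 z hist [  0 179 196 187 232 299 312 396 498 110  97 114 140 184 237 227   0   0
   0]
353 488 150 270 (580, 652, 3)
```

View pics/top_feed.png

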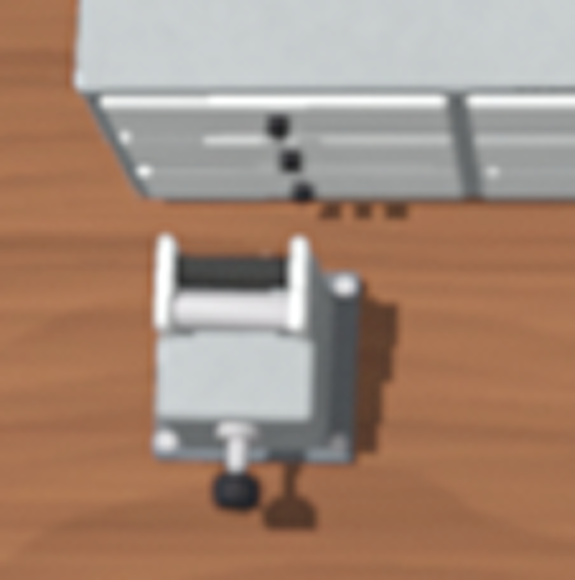

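View pics/top_tens.png

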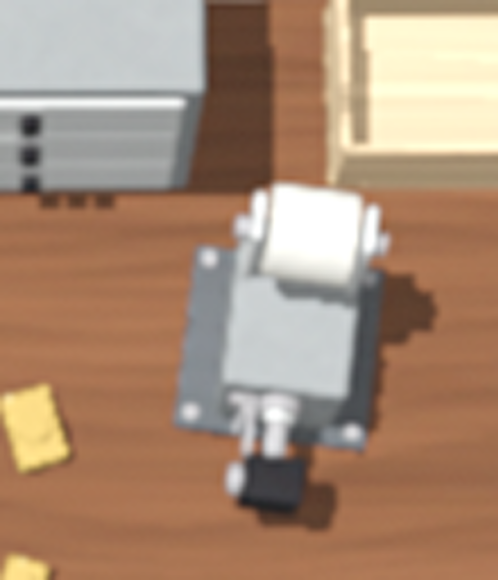

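View pics/side_tens.png

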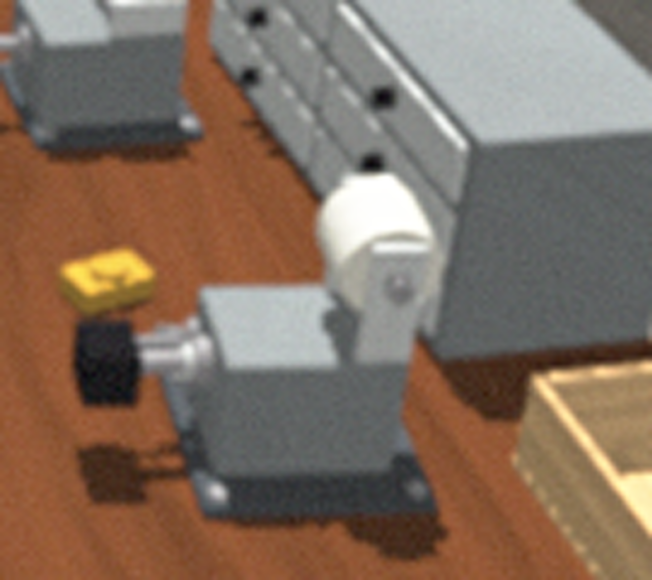

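View pics/side_feed.png

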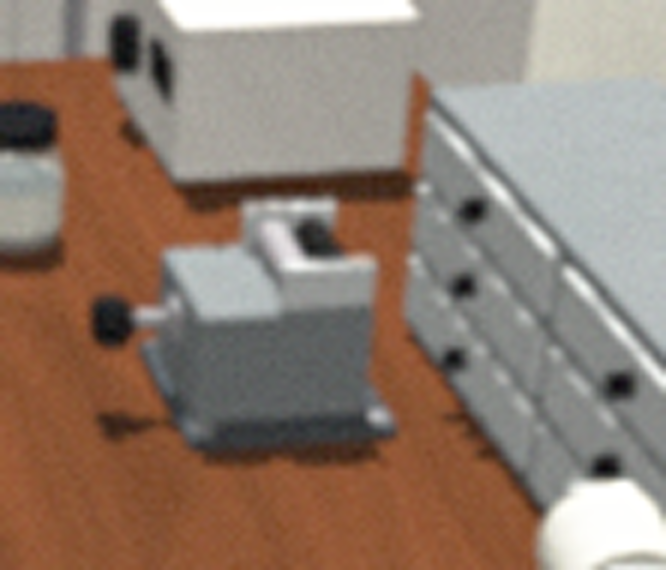

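```bash
cat > b.py <<'E'
from h import *
import pickle
from scipy.optimize import minimize
for n in('top','side'):
    s,w=pickle.load(open(n+'0.pkl','rb'))
    for name,(cx,cy,zt,D,W,hx,hz,r_) in dict(feed=(.67,.21,.075,.1,.09,-.036,.053,.011),tens=(.66,-.16,.082,.1,.08,-.056,.058,.016)).items():
        m=(abs(w[...,0]-cx)<.12)&(abs(w[...,1]-cy)<.1)&(abs(w[...,2]-zt)<.006)&(s['color'].min(2)>100)
        P=w[m][:,:2]
        rect=cv2.minAreaRect((P*1000).astype(np.float32)); print(n,name,m.sum(),'z',np.median(w[m][:,2]),rect)
        # dark points = knob / handle
        d=(s['color'].max(2)<75)&(w[...,0]>cx-.16)&(w[...,0]<cx-.02)&(abs(w[...,1]-cy)<.08)&(w[...,2]>.035)&(w[...,2]<.09)
        Q=w[d]; print('  dark',len(Q),Q.mean(0).round(4),Q.min(0).round(4),Q.max(0).round(4),'toppts',np.median(Q[Q[:,2]>np.percentile(Q[:,2],60)],0).round(4))
E
python3 b.py
```

```text
top feed 574 z 0.07452004306928911 ((690.7850952148438, 230.0445556640625), (89.96558380126953, 99.7570571899414), 87.64833068847656)
  dark 47 [0.6002 0.2286 0.0622] [0.594  0.2184 0.0478] [0.6095 0.2407 0.0712] toppts [0.6032 0.2311 0.0659]
top tens 688 z 0.0813463938434297 ((662.3999633789062, -170.34127807617188), (79.81635284423828, 139.53298950195312), 82.42394256591797)
  dark 142 [ 0.5745 -0.1591  0.0709] [ 0.5622 -0.1766  0.042 ] [ 0.5921 -0.1384  0.0812] toppts [ 0.5786 -0.1607  0.0758]
side feed 245 z 0.07435228027414 ((684.8477172851562, 228.49034118652344), (102.58635711669922, 93.90823364257812), 1.9004337787628174)
  dark 42 [0.6027 0.2219 0.0577] [0.5952 0.2108 0.0451] [0.6135 0.237  0.0673] toppts [0.6028 0.2256 0.0642]
side tens 469 z 0.0811221721763142 ((684.25390625, -176.5254669189453), (81.12872314453125, 97.38233184814453), 83.01991271972656)
  dark 208 [ 0.5764 -0.1684  0.0654] [ 0.563  -0.1825  0.0456] [ 0.5951 -0.1361  0.0768] toppts [ 0.5771 -0.1621  0.0738]
```

```bash
cat > c.py <<'E'
from h import *
import pickle
S={n:pickle.load(open(n+'0.pkl','rb')) for n in('top','side')}
def line(P,lab):
    vx,vy,x0,y0=cv2.fitLine((P*1000).astype(np.float32),cv2.DIST_HUBER,0,1,.01).ravel()
    print('  ',lab,len(P),'yaw deg',np.degrees(np.arctan2(vy*np.sign(vx),abs(vx))).round(2),'pt',x0.round(1),y0.round(1))
for name,c,h in (('feed',(.690,.230),(.05,.045)),('tens',(.6843,-.1765),(.05,.04))):
    print(name)
    for n in S:
        s,w=S[n]; x=w[...,0]-c[0]; y=w[...,1]-c[1]; z=w[...,2]
        zt=.075 if name=='feed' else .082
        m=(abs(x)<.045)&(abs(y+h[1])<.02)&(z>.02)&(z<zt-.008); 
        if m.sum()>20: line(w[m][:,:2],n+' -y face')
        # top surface row extents
        m=(x>-.06)&(x<.0)&(abs(y)<.07)&(abs(z-zt)<.006)
        P=w[m][:,:2]; xs=np.arange(-.05,0,.008)+c[0]
        L=[];Rr=[]
        for a in xs:
            q=P[(P[:,0]>=a)&(P[:,0]<a+.008)]
            if len(q)>5: L.append((q[:,0].mean(),q[:,1].max()));Rr.append((q[:,0].mean(),q[:,1].min()))
        line(np.array(L),n+' top +y edge'); line(np.array(Rr),n+' top -y edge')
        # stem
        zs=.053 if name=='feed' else .058
        m=(x<-.052)&(x>-.15)&(abs(y)<.05)&(z>zs-.012)&(z<zs+.025)
        if m.sum()>20: line(w[m][:,:2],n+' stem+knob')
E
python3 c.py
```

```text
feed
   top -y face 68 yaw deg -1.3 pt 690.9 186.2
   top top +y edge 7 yaw deg -5.64 pt 667.6 274.1
   top top -y edge 7 yaw deg -0.68 pt 667.6 187.2
   top stem+knob 108 yaw deg -2.51 pt 614.2 231.0
   side -y face 335 yaw deg -1.45 pt 688.6 183.7
   side top +y edge 7 yaw deg -12.42 pt 661.4 269.6
   side top -y edge 7 yaw deg 6.85 pt 667.8 182.4
   side stem+knob 81 yaw deg 6.39 pt 611.6 224.1
tens
   top top +y edge 7 yaw deg -5.48 pt 661.9 -131.6
   top top -y edge 7 yaw deg -4.38 pt 657.5 -208.5
   top stem+knob 309 yaw deg -9.56 pt 594.6 -159.2
   side -y face 552 yaw deg -7.03 pt 683.2 -212.5
   side top +y edge 7 yaw deg -8.18 pt 662.8 -134.2
   side top -y edge 7 yaw deg -11.29 pt 662.0 -211.8
   side stem+knob 368 yaw deg 7.38 pt 592.3 -169.7
```

```bash
cat > p.py <<'E'
import sys,numpy as np
from scipy.spatial.transform import Rotation as Ro
def cur():
    from plant import r
    o=r.observe();q=o['orientation'];R=Ro.from_quat([q[1],q[2],q[3],q[0]])
    return np.array(o['ee_pos'])*1000,R,o
def plan(p,R,T,h,n):
    """rows from pose to target T(mm), heading h straight down"""
    T=np.array(T,float)
    Rt=Ro.from_matrix(np.array([[np.cos(h),np.sin(h),0],[np.sin(h),-np.cos(h),0],[0,0,-1]]).T.T)
    M=np.column_stack([[np.cos(h),np.sin(h),0],[np.sin(h),-np.cos(h),0],[0,0,-1]]);Rt=Ro.from_matrix(M)
    p=p.copy()
    for i in range(n):
        d=(T-p)/(n-i)
        rv=(R.inv()*Rt).as_rotvec()/(n-i)
        k=max(1,np.abs(rv).max()/.12); rv=rv/k
        loc=np.round(R.inv().apply(d),1);rv=np.round(rv,3)
        print(i,'xyz',loc,'a',rv)
        p=p+R.apply(loc);R=R*Ro.from_rotvec(rv)
    print('end',p.round(1))
if __name__=='__main__':
    a=[float(v) for v in sys.argv[1:]]
    p,R,o=cur();print(p.round(1),R.as_matrix().round(3).tolist(),o['contact_force'].round(1),o['clock'],o['gripper_width'])
    plan(p,R,a[:3],a[3],int(a[4]))
E
python3 p.py 605 232 130 -0.03 15
```

```text
[233.9 633.2 231.3] [[0.938, -0.347, -0.0], [-0.347, -0.938, 0.0], [-0.0, -0.0, -1.0]] [1.1 0.3 0.7] 0.6 0.08511404136465975
0 xyz [32.5 16.5  6.8] a [-0.     0.    -0.022]
1 xyz [32.1 17.2  6.8] a [-0.     0.    -0.022]
2 xyz [31.7 17.9  6.7] a [-0.     0.    -0.022]
3 xyz [31.3 18.6  6.8] a [-0.     0.    -0.021]
4 xyz [30.9 19.3  6.7] a [-0.     0.    -0.022]
5 xyz [30.5 20.   6.8] a [-0.     0.    -0.021]
6 xyz [30.1 20.6  6.7] a [-0.     0.    -0.022]
7 xyz [29.6 21.2  6.8] a [-0.     0.    -0.021]
8 xyz [29.1 21.9  6.7] a [-0.     0.    -0.022]
9 xyz [28.7 22.5  6.8] a [-0.     0.    -0.021]
10 xyz [28.2 23.1  6.7] a [-0.     0.    -0.022]
11 xyz [27.7 23.7  6.8] a [-0.     0.    -0.021]
12 xyz [27.1 24.3  6.7] a [-0.     0.    -0.022]
13 xyz [26.6 24.9  6.8] a [-0.     0.    -0.021]
14 xyz [26.1 25.4  6.7] a [-0.     0.    -0.022]
end [605. 232. 130.]
```

Call:
play_rows(plan=[{"x":32.5,"y":16.5,"z":3,"ax":0,"ay":0,"az":-0.022,"gripper":1},{"x":32.1,"y":17.2,"z":3,"ax":0,"ay":0,"az":-0.022,"gripper":1},{"x":31.7,"y":17.9,"z":3,"ax":0,"ay":0,"az":-0.022,"gripper":1},{"x":31.3,"y":18.6,"z":3,"ax":0,"ay":0,"az":-0.022,"gripper":1},{"x":30.9,"y":19.3,"z":3,"ax":0,"ay":0,"az":-0.022,"gripper":1}])

```text
clock: 1.02
ee_pos: [0.3584, 0.4983, 0.2164]
orientation: [-0.0, 0.993, -0.121, 0.0]
contact_force: [1.0, 0.3, 0.2]
gripper_width: 0.0853
```

Call:
play_rows(plan=[{"x":30.5,"y":20,"z":3,"ax":0,"ay":0,"az":-0.022,"gripper":1},{"x":30.1,"y":20.6,"z":3,"ax":0,"ay":0,"az":-0.022,"gripper":1},{"x":29.6,"y":21.2,"z":3,"ax":0,"ay":0,"az":-0.022,"gripper":1},{"x":29.1,"y":21.9,"z":3,"ax":0,"ay":0,"az":-0.022,"gripper":1},{"x":28.7,"y":22.5,"z":3,"ax":0,"ay":0,"az":-0.022,"gripper":1}])

```text
clock: 1.43
ee_pos: [0.4826, 0.3646, 0.2015]
orientation: [-0.0, 0.998, -0.066, 0.0]
contact_force: [0.1, 0.1, -0.6]
gripper_width: 0.0854
```

Call:
play_rows(plan=[{"x":28.2,"y":23.1,"z":14,"ax":0,"ay":0,"az":-0.022,"gripper":1},{"x":27.7,"y":23.7,"z":14,"ax":0,"ay":0,"az":-0.022,"gripper":1},{"x":27.1,"y":24.3,"z":14,"ax":0,"ay":0,"az":-0.022,"gripper":1},{"x":26.6,"y":24.9,"z":14,"ax":0,"ay":0,"az":-0.022,"gripper":1},{"x":26.1,"y":25.4,"z":14,"ax":0,"ay":0,"az":-0.022,"gripper":1}])

```text
clock: 1.85
ee_pos: [0.6071, 0.2315, 0.131]
orientation: [-0.0, 1.0, -0.011, 0.0]
contact_force: [0.1, 0.6, 0.4]
gripper_width: 0.0849
```

```bash
python3 p.py 605 232 33 -0.03 5; python3 - <<'E'
from h import *
for n in('top','side'):
    s=snap(n)
    x0,y0=(170,60) if n=='top' else (310,80)
    cv2.imwrite(f'pics/{n}1.png',cv2.resize(s['color'][y0:y0+130,x0:x0+170,::-1],None,fx=4,fy=4,interpolation=cv2.INTER_CUBIC))
E
```

```text
[607.1 231.5 131. ] [[1.0, -0.022, 0.001], [-0.022, -1.0, 0.0], [0.001, -0.0, -1.0]] [0.1 0.6 0.4] 1.85 0.08488019493720377
0 xyz [-0.4 -0.1 19.6] a [-0.    -0.     0.002]
1 xyz [-0.4 -0.1 19.6] a [-0.    -0.     0.001]
2 xyz [-0.4 -0.1 19.6] a [-0.    -0.     0.002]
3 xyz [-0.5 -0.1 19.6] a [-0.    -0.     0.001]
4 xyz [-0.4 -0.  19.6] a [-0.    -0.001  0.002]
end [605. 232.  33.]
```

View pics/top1.png

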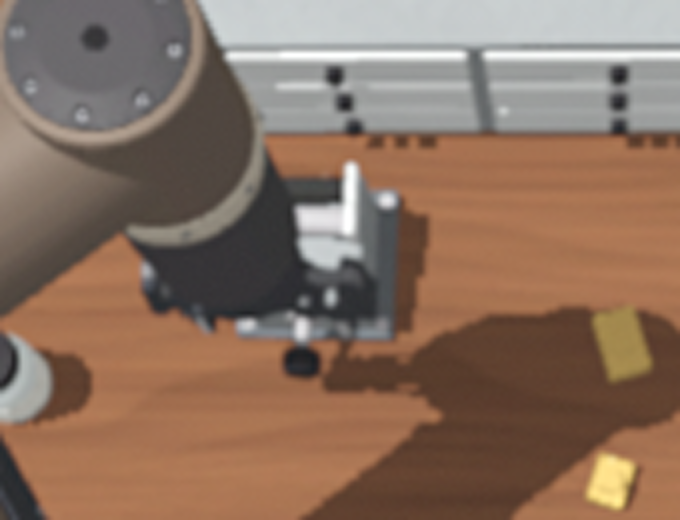

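View pics/side1.png

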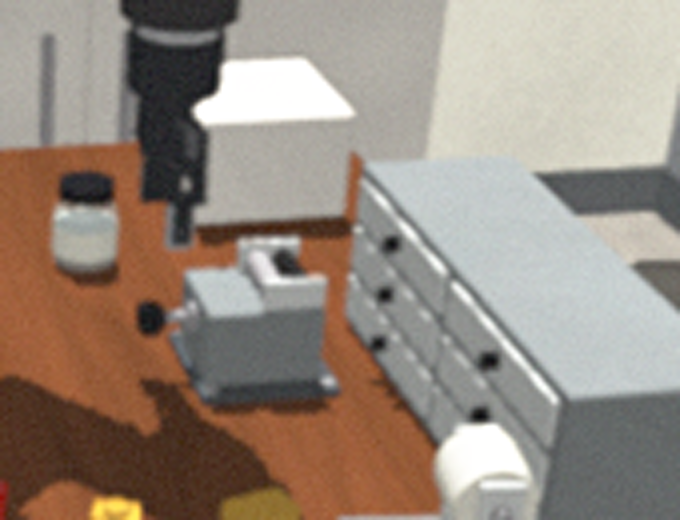

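Call:
play_rows(plan=[{"x":-0.4,"y":0,"z":19.6,"ax":0,"ay":0,"az":0.002,"gripper":1},{"x":-0.4,"y":0,"z":19.6,"ax":0,"ay":0,"az":0.002,"gripper":1},{"x":0,"y":0,"z":19.6,"ax":0,"ay":0,"az":0.002,"gripper":1},{"x":0,"y":0,"z":19.6,"ax":0,"ay":0,"az":0.001,"gripper":1},{"x":0,"y":0,"z":19.6,"ax":0,"ay":0,"az":0.001,"gripper":1}])

```text
clock: 2.37
ee_pos: [0.6052, 0.2332, 0.0328]
orientation: [-0.0, 1.0, -0.016, 0.0]
contact_force: [-0.2, 0.7, -0.2]
gripper_width: 0.0854
```

```bash
python3 p.py 604 232 33 -0.028 2; python3 - <<'E'
from h import *
for n in('top','side'):
    s=snap(n)
    x0,y0=(170,60) if n=='top' else (310,80)
    cv2.imwrite(f'pics/{n}2.png',cv2.resize(s['color'][y0:y0+130,x0:x0+170,::-1],None,fx=4,fy=4,interpolation=cv2.INTER_CUBIC))
E
```

```text
[605.2 233.2  32.8] [[0.999, -0.032, 0.001], [-0.032, -0.999, 0.0], [0.001, -0.0, -1.0]] [-0.2  0.7 -0.2] 2.3667 0.08544374379985199
0 xyz [-0.6  0.6 -0.1] a [-0.    -0.    -0.002]
1 xyz [-0.6  0.7 -0.1] a [-0.    -0.001 -0.002]
end [603.9 232.   33. ]
```

View pics/top2.png

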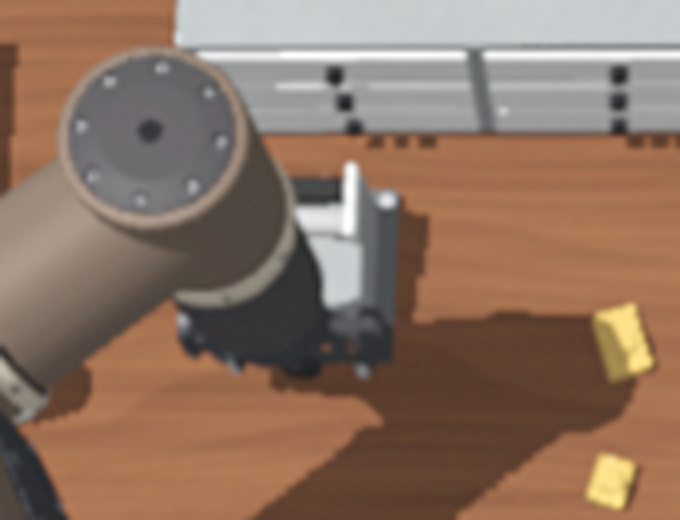

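View pics/side2.png

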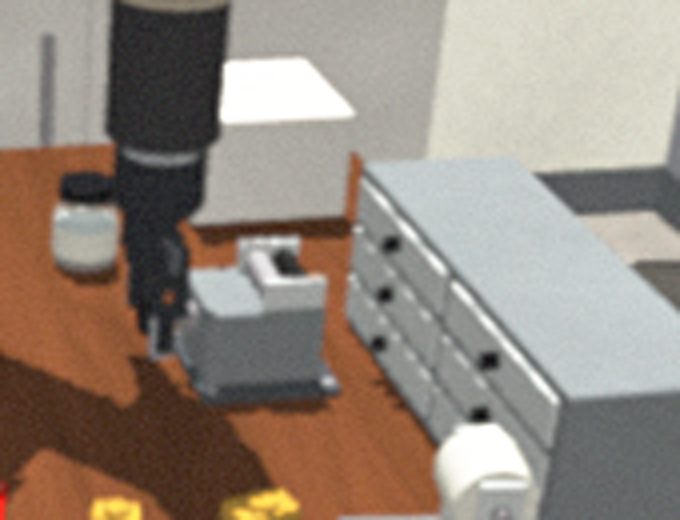

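Call:
play_rows(plan=[{"x":-0.6,"y":0.6,"z":0,"ax":0,"ay":0,"az":0,"gripper":0},{"x":0,"y":0.3,"z":0,"ax":0,"ay":0,"az":0,"gripper":0},{"x":0,"y":0,"z":0,"ax":0,"ay":0,"az":0,"gripper":0},{"x":0,"y":0,"z":0,"ax":0,"ay":0,"az":0,"gripper":0},{"x":0,"y":0,"z":0,"ax":0,"ay":0,"az":0,"gripper":0}])

```text
clock: 2.88
ee_pos: [0.6052, 0.2326, 0.0347]
orientation: [-0.001, 1.0, -0.016, 0.001]
contact_force: [-0.5, -0.4, 9.0]
gripper_width: 0.0277
```

Call:
play_rows(plan=[{"x":0,"y":0,"z":0,"ax":0,"ay":0,"az":0,"gripper":0},{"x":0,"y":0,"z":0,"ax":0,"ay":0,"az":0,"gripper":0},{"x":0,"y":0,"z":0,"ax":0,"ay":0,"az":0,"gripper":0},{"x":0,"y":0,"z":0,"ax":0,"ay":0,"az":0,"gripper":0},{"x":0,"y":0,"z":0,"ax":0,"ay":0,"az":0,"gripper":0}])

```text
clock: 3.3
ee_pos: [0.6054, 0.2326, 0.0348]
orientation: [-0.001, 1.0, -0.016, 0.001]
contact_force: [-0.2, -0.7, 6.4]
gripper_width: 0.0276
```

Call:
play_rows(plan=[{"x":0,"y":0,"z":0,"ax":0,"ay":0,"az":0,"gripper":0.7},{"x":0,"y":0,"z":0,"ax":0,"ay":0,"az":0,"gripper":0.7},{"x":0,"y":0,"z":3,"ax":0,"ay":0,"az":0,"gripper":0.7},{"x":0,"y":0,"z":3,"ax":0,"ay":0,"az":0,"gripper":0.7},{"x":0,"y":0,"z":0,"ax":0,"ay":0,"az":0,"gripper":0}])

```text
clock: 3.72
ee_pos: [0.604, 0.2316, 0.0262]
orientation: [0.0, 1.0, -0.016, -0.001]
contact_force: [-0.9, 0.4, -0.6]
gripper_width: 0.049
```

Call:
play_rows(plan=[{"x":0,"y":0,"z":0,"ax":0,"ay":0,"az":0,"gripper":0},{"x":0,"y":0,"z":0,"ax":0,"ay":0,"az":0,"gripper":0},{"x":0,"y":0,"z":0,"ax":0,"ay":0,"az":0,"gripper":0},{"x":0,"y":0,"z":0,"ax":0,"ay":0,"az":0,"gripper":0},{"x":0,"y":0,"z":0,"ax":0,"ay":0,"az":0,"gripper":0}])

```text
clock: 4.13
ee_pos: [0.6047, 0.2325, 0.0273]
orientation: [-0.0, 1.0, -0.016, 0.0]
contact_force: [1.2, 3.8, -2.7]
gripper_width: 0.0276
```

Call:
play_rows(plan=[{"x":-8,"y":0,"z":0,"ax":0,"ay":0,"az":0,"gripper":0},{"x":-8,"y":0,"z":0,"ax":0,"ay":0,"az":0,"gripper":0},{"x":-8,"y":0,"z":0,"ax":0,"ay":0,"az":0,"gripper":0},{"x":-8,"y":0,"z":0,"ax":0,"ay":0,"az":0,"gripper":0},{"x":-8,"y":0,"z":0,"ax":0,"ay":0,"az":0,"gripper":0}])

```text
clock: 4.55
ee_pos: [0.5636, 0.2333, 0.0273]
orientation: [0.0, 1.0, -0.016, -0.0]
contact_force: [1.4, 1.9, -3.4]
gripper_width: 0.0276
```

Call:
play_rows(plan=[{"x":-3,"y":0,"z":0,"ax":0,"ay":0,"az":0,"gripper":0},{"x":-3,"y":0,"z":0,"ax":0,"ay":0,"az":0,"gripper":0},{"x":-2,"y":0,"z":0,"ax":0,"ay":0,"az":0,"gripper":0},{"x":-1,"y":0,"z":0,"ax":0,"ay":0,"az":0,"gripper":0},{"x":0,"y":0,"z":0,"ax":0,"ay":0,"az":0,"gripper":0}])

```text
clock: 4.97
ee_pos: [0.5588, 0.2336, 0.0275]
orientation: [-0.0, 1.0, -0.016, 0.002]
contact_force: [18.4, -4.6, -14.4]
gripper_width: 0.0277
```

```bash
python3 - <<'E'
from h import *
for n in('top','side'):
    s=snap(n)
    x0,y0=(170,60) if n=='top' else (310,80)
    cv2.imwrite(f'pics/{n}3.png',cv2.resize(s['color'][y0:y0+130,x0:x0+170,::-1],None,fx=4,fy=4,interpolation=cv2.INTER_CUBIC))
o=r.observe();print(o['contact_force'],o['ee_pos'])
E
```

```text
[ 16.90490687  -3.30031284 -12.18865647] [0.55875988 0.23354863 0.02749871]
```

View pics/side3.png

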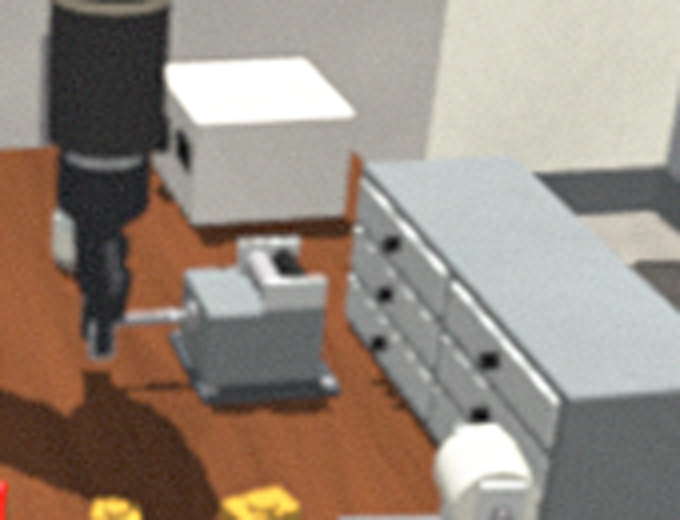

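Call:
play_rows(plan=[{"x":9,"y":0,"z":0,"ax":0,"ay":0,"az":0,"gripper":0},{"x":10,"y":0,"z":0,"ax":0,"ay":0,"az":0,"gripper":0},{"x":10,"y":0,"z":0,"ax":0,"ay":0,"az":0,"gripper":0},{"x":10,"y":0,"z":0,"ax":0,"ay":0,"az":0,"gripper":0},{"x":7,"y":0,"z":0,"ax":0,"ay":0,"az":0,"gripper":0}])

```text
clock: 5.48
ee_pos: [0.6024, 0.2324, 0.0273]
orientation: [-0.0, 1.0, -0.016, -0.0]
contact_force: [-1.0, 5.4, -1.9]
gripper_width: 0.0278
```

Call:
play_rows(plan=[{"x":3,"y":0,"z":0,"ax":0,"ay":0,"az":0,"gripper":0},{"x":2,"y":0,"z":0,"ax":0,"ay":0,"az":0,"gripper":0},{"x":1,"y":0,"z":0,"ax":0,"ay":0,"az":0,"gripper":0},{"x":0,"y":0,"z":0,"ax":0,"ay":0,"az":0,"gripper":0},{"x":0,"y":0,"z":0,"ax":0,"ay":0,"az":0,"gripper":0}])

```text
clock: 5.9
ee_pos: [0.605, 0.2323, 0.0271]
orientation: [0.0, 1.0, -0.016, -0.002]
contact_force: [-14.1, 9.1, 5.8]
gripper_width: 0.0276
```

Call:
play_rows(plan=[{"x":0,"y":0,"z":0,"ax":0,"ay":0,"az":0,"gripper":1},{"x":0,"y":0,"z":0,"ax":0,"ay":0,"az":0,"gripper":1},{"x":0,"y":0,"z":0,"ax":0,"ay":0,"az":0,"gripper":1},{"x":0,"y":0,"z":0,"ax":0,"ay":0,"az":0,"gripper":1},{"x":0,"y":0,"z":-20,"ax":0,"ay":0,"az":0,"gripper":1}])

```text
clock: 6.32
ee_pos: [0.6055, 0.23, 0.0437]
orientation: [0.002, 1.0, -0.017, -0.003]
contact_force: [-0.9, -0.1, 0.6]
gripper_width: 0.0846
```

Call:
play_rows(plan=[{"x":0,"y":0,"z":-30,"ax":0,"ay":0,"az":0,"gripper":1},{"x":0,"y":0,"z":-35,"ax":0,"ay":0,"az":0,"gripper":1},{"x":0,"y":0,"z":-35,"ax":0,"ay":0,"az":0,"gripper":1},{"x":-10,"y":20,"z":0,"ax":0,"ay":0,"az":0,"gripper":1},{"x":-10,"y":35,"z":0,"ax":0,"ay":0,"az":0,"gripper":1}])

```text
clock: 6.73
ee_pos: [0.5877, 0.1796, 0.1499]
orientation: [-0.001, 1.0, -0.015, 0.002]
contact_force: [0.2, -1.5, -0.6]
gripper_width: 0.0854
```

```bash
python3 p.py 578.5 -161 140 -0.125 10
```

```text
[587.7 179.6 149.9] [[1.0, -0.029, 0.005], [-0.029, -1.0, 0.003], [0.005, -0.003, -1.0]] [ 0.2 -1.5 -0.6] 6.7333 0.08537355092434318
0 xyz [ 0.1 34.1  0.9] a [-0.   -0.    0.01]
1 xyz [ 0.4 34.1  0.9] a [-0.    -0.001  0.01 ]
2 xyz [ 0.8 34.1  0.9] a [-0.    -0.     0.009]
3 xyz [ 1.1 34.   0.9] a [-0.    -0.001  0.01 ]
4 xyz [ 1.4 34.   0.9] a [-0.    -0.     0.009]
5 xyz [ 1.7 34.   0.9] a [-0.001 -0.001  0.01 ]
6 xyz [ 2.  34.   0.9] a [-0.    -0.     0.009]
7 xyz [ 2.3 34.   0.9] a [-0.001 -0.001  0.01 ]
8 xyz [ 2.7 34.   1. ] a [-0.    -0.     0.009]
9 xyz [ 3.  33.9  1. ] a [-0.001 -0.001  0.01 ]
end [ 578.5 -161.   140. ]
```

Call:
play_rows(plan=[{"x":0,"y":34,"z":1,"ax":0,"ay":0,"az":0.01,"gripper":1},{"x":0.4,"y":34,"z":1,"ax":0,"ay":0,"az":0.01,"gripper":1},{"x":0.8,"y":34,"z":1,"ax":0,"ay":0,"az":0.01,"gripper":1},{"x":1,"y":34,"z":1,"ax":0,"ay":0,"az":0.01,"gripper":1},{"x":1.4,"y":34,"z":1,"ax":0,"ay":0,"az":0.01,"gripper":1}])

```text
clock: 7.15
ee_pos: [0.5804, 0.0056, 0.1426]
orientation: [0.0, 0.999, -0.041, 0.0]
contact_force: [0.8, -0.5, 0.5]
gripper_width: 0.0854
```

Call:
play_rows(plan=[{"x":1.7,"y":34,"z":1,"ax":0,"ay":0,"az":0.01,"gripper":1},{"x":2,"y":34,"z":1,"ax":0,"ay":0,"az":0.01,"gripper":1},{"x":2.3,"y":34,"z":1,"ax":0,"ay":0,"az":0.01,"gripper":1},{"x":2.7,"y":34,"z":1,"ax":0,"ay":0,"az":0.01,"gripper":1},{"x":3,"y":34,"z":1,"ax":0,"ay":0,"az":0.01,"gripper":1}])

```text
clock: 7.57
ee_pos: [0.5746, -0.1649, 0.1375]
orientation: [0.0, 0.998, -0.066, 0.0]
contact_force: [0.1, 0.5, 0.2]
gripper_width: 0.0853
```

```bash
python3 - <<'E'
from h import *
for n in('top','side'):
    s=snap(n); w=pts(s)
    cv2.imwrite(f'pics/{n}4.png',s['color'][:,:,::-1])
    if 1:
        d=(s['color'].max(2)<75)&(abs(w[...,0]-.6)<.04)&(abs(w[...,1]-.23)<.04)&(w[...,2]>.035)&(w[...,2]<.075)
        print('knob',d.sum(),np.nanmean(w[d],0),np.nanmin(w[d],0),np.nanmax(w[d],0))
    d=(s['color'].max(2)<75)&(abs(w[...,0]-.58)<.04)&(abs(w[...,1]+.16)<.04)&(w[...,2]>.035)&(w[...,2]<.085)
    if d.sum():print('handle',d.sum(),np.nanmean(w[d],0),np.nanmin(w[d],0),np.nanmax(w[d],0))
E
python3 p.py 578.5 -161 36 -0.125 5
```

```text
knob 49 [0.60132408 0.22922021 0.06264631] [0.5946173  0.2185341  0.04592083] [0.61032731 0.24121562 0.07072042]
handle 166 [ 0.57635914 -0.15863951  0.07113177] [ 0.56210339 -0.1789608   0.04082755] [ 0.61871631 -0.13805386  0.07998008]
knob 38 [0.60360899 0.22200347 0.0584917 ] [0.59631128 0.21067361 0.04843585] [0.61281283 0.23454307 0.0679836 ]
handle 218 [ 0.57672515 -0.16948849  0.06483762] [ 0.56190109 -0.18406742  0.04050008] [ 0.59355084 -0.13831276  0.07788527]
[ 574.1 -167.2  137. ] [[0.991, -0.136, -0.001], [-0.136, -0.991, -0.001], [-0.001, 0.001, -1.0]] [0.6 0.6 0.8] 7.6667 0.0852367598012714
0 xyz [ 0.7 -1.4 20.2] a [ 0.     0.    -0.002]
1 xyz [ 0.7 -1.4 20.2] a [ 0.     0.    -0.002]
2 xyz [ 0.7 -1.3 20.2] a [ 0.     0.    -0.003]
3 xyz [ 0.8 -1.4 20.2] a [ 0.     0.    -0.002]
4 xyz [ 0.7 -1.3 20.2] a [ 0.001  0.001 -0.003]
end [ 578.5 -161.    36. ]
```

View pics/top4.png

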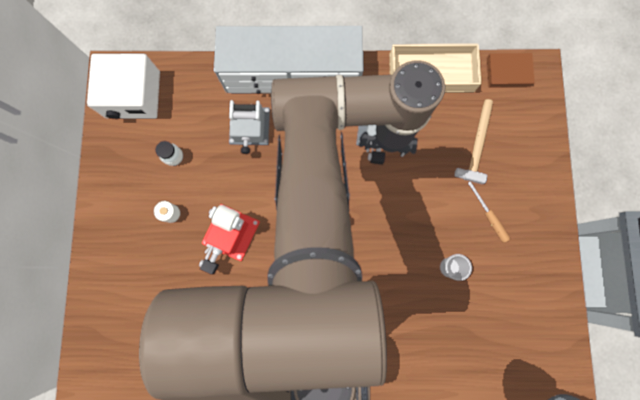

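Call:
play_rows(plan=[{"x":0.8,"y":-1.4,"z":20,"ax":0,"ay":0,"az":-0.002,"gripper":1},{"x":0.8,"y":-1.4,"z":20,"ax":0,"ay":0,"az":-0.002,"gripper":1},{"x":0.8,"y":-1.4,"z":10,"ax":0,"ay":0,"az":-0.002,"gripper":1},{"x":0.8,"y":-1.4,"z":10,"ax":0,"ay":0,"az":-0.002,"gripper":1},{"x":0.8,"y":-1.4,"z":0,"ax":0,"ay":0,"az":-0.002,"gripper":1}])

```text
clock: 8.08
ee_pos: [0.5788, -0.1561, 0.0754]
orientation: [0.0, 0.998, -0.061, -0.002]
contact_force: [0.1, 0.5, -0.9]
gripper_width: 0.0853
```

```bash
python3 p.py 578.5 -161 36 -0.125 3;  python3 - <<'E'
from h import *
for n in('top','side'):
    s=snap(n)
    x0,y0=(310,80) if n=='top' else (330,150)
    cv2.imwrite(f'pics/{n}5.png',cv2.resize(s['color'][y0:y0+130,x0:x0+170,::-1],None,fx=4,fy=4,interpolation=cv2.INTER_CUBIC))
E
```

```text
[ 578.8 -156.1   75.4] [[0.993, -0.121, -0.003], [-0.121, -0.993, -0.0], [-0.003, 0.0, -1.0]] [ 0.1  0.5 -0.9] 8.0833 0.08528854151477128
0 xyz [ 0.1  1.6 13.1] a [0.    0.001 0.001]
1 xyz [ 0.1  1.7 13.2] a [0.    0.001 0.001]
2 xyz [ 0.2  1.6 13.1] a [0.    0.001 0.001]
end [ 578.5 -161.    36. ]
```

```bash
python3 p.py 578.5 -161 36 -0.125 3
```

```text
[ 580.2 -156.    77.5] [[0.993, -0.12, -0.0], [-0.12, -0.993, -0.0], [-0.0, 0.0, -1.0]] [-0.4 -0.4  0.2] 8.1833 0.0855618665593391
0 xyz [-0.4  1.7 13.8] a [0.    0.    0.001]
1 xyz [-0.4  1.7 13.9] a [0.    0.    0.002]
2 xyz [-0.3  1.8 13.8] a [0.    0.    0.001]
end [ 578.5 -161.    36. ]
```

View pics/top5.png

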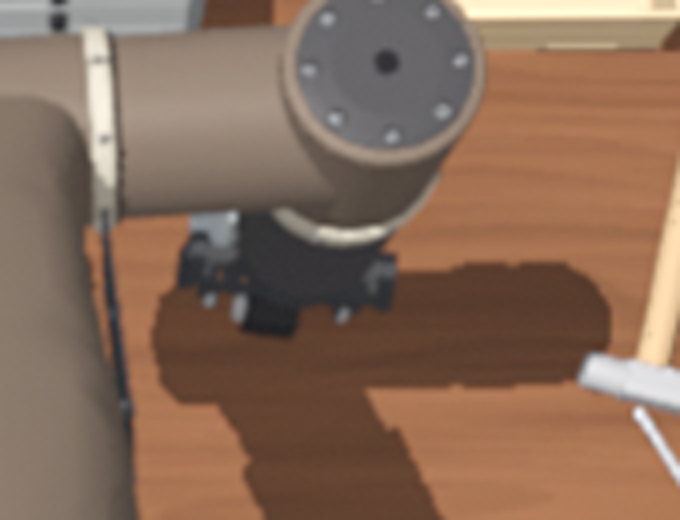

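View pics/side5.png

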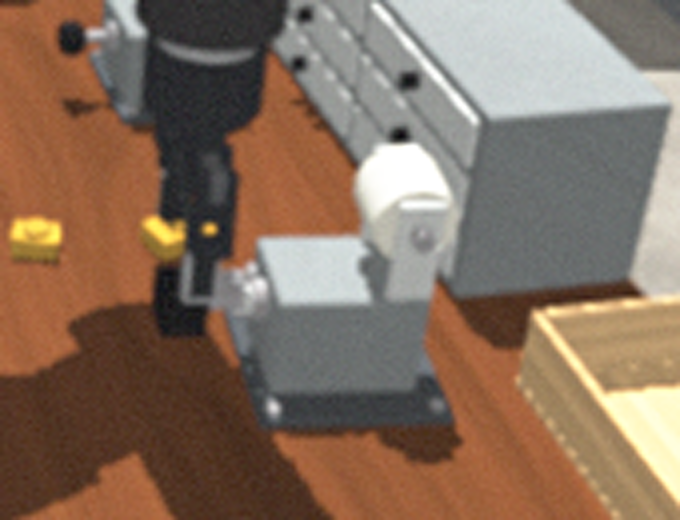

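Call:
play_rows(plan=[{"x":-0.4,"y":1.5,"z":10,"ax":0,"ay":0,"az":0.001,"gripper":1},{"x":-0.4,"y":1.5,"z":10,"ax":0,"ay":0,"az":0.002,"gripper":1},{"x":-0.3,"y":1.5,"z":10,"ax":0,"ay":0,"az":0.001,"gripper":1},{"x":0,"y":0,"z":11,"ax":0,"ay":0,"az":0,"gripper":1},{"x":0,"y":0,"z":0,"ax":0,"ay":0,"az":0,"gripper":1}])

```text
clock: 8.6
ee_pos: [0.5763, -0.1607, 0.0335]
orientation: [-0.0, 0.998, -0.063, -0.002]
contact_force: [-0.6, -0.0, 0.0]
gripper_width: 0.0852
```

```bash
python3 - <<'E'
from h import *
for n in('top','side'):
    s=snap(n)
    x0,y0=(310,80) if n=='top' else (330,150)
    cv2.imwrite(f'pics/{n}6.png',cv2.resize(s['color'][y0:y0+130,x0:x0+170,::-1],None,fx=4,fy=4,interpolation=cv2.INTER_CUBIC))
E
python3 p.py 578.5 -160.5 36 -0.125 3
```

```text
[ 577.7 -160.8   35.4] [[0.992, -0.126, -0.002], [-0.126, -0.992, -0.0], [-0.002, 0.0, -1.0]] [ 0.2  0.3 -0. ] 8.7 0.08525385395009666
0 xyz [ 0.3 -0.1 -0.2] a [ 0.     0.001 -0.   ]
1 xyz [ 0.3 -0.1 -0.2] a [ 0.  0. -0.]
2 xyz [ 0.2 -0.2 -0.2] a [ 0.     0.001 -0.001]
end [ 578.5 -160.5   36. ]
```

View pics/top6.png

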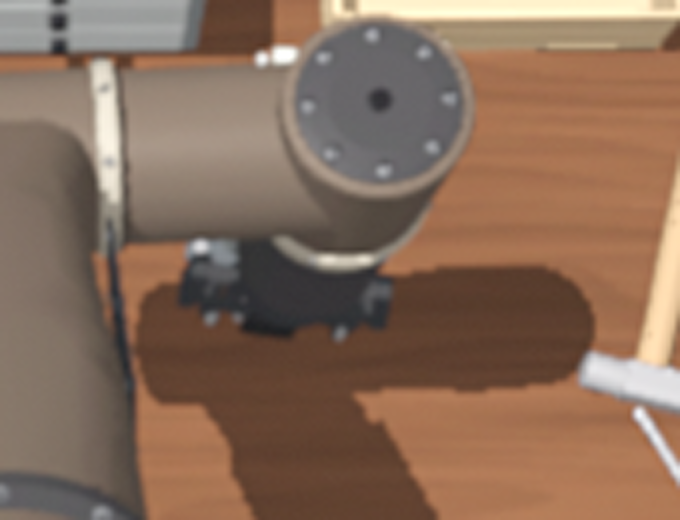

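View pics/side6.png

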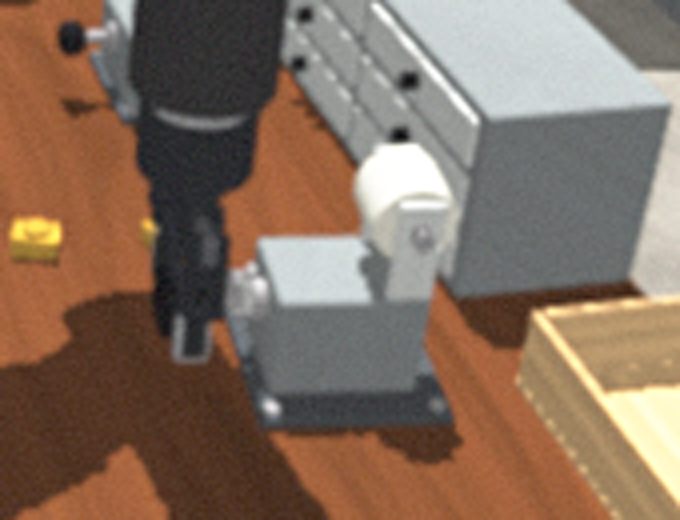

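The fingers straddle the handle, as I planned. Next I close them.

Call:
play_rows(plan=[{"x":0.3,"y":0,"z":0,"ax":0,"ay":0,"az":0,"gripper":0},{"x":0,"y":0,"z":0,"ax":0,"ay":0,"az":0,"gripper":0},{"x":0,"y":0,"z":0,"ax":0,"ay":0,"az":0,"gripper":0},{"x":0,"y":0,"z":0,"ax":0,"ay":0,"az":0,"gripper":0},{"x":0,"y":0,"z":0,"ax":0,"ay":0,"az":0,"gripper":0}])

```text
clock: 9.12
ee_pos: [0.5786, -0.1585, 0.0373]
orientation: [-0.001, 0.998, -0.063, 0.0]
contact_force: [-3.4, 15.0, 9.1]
gripper_width: 0.0392
```

Call:
play_rows(plan=[{"x":0,"y":0,"z":0,"ax":0,"ay":0,"az":0,"gripper":0},{"x":0,"y":0,"z":0,"ax":0,"ay":0,"az":0,"gripper":0},{"x":0,"y":0,"z":0,"ax":0,"ay":0,"az":0,"gripper":0},{"x":0,"y":0,"z":0,"ax":0,"ay":0,"az":0,"gripper":0},{"x":0,"y":0,"z":0,"ax":0,"ay":0,"az":0,"gripper":0}])

```text
clock: 9.53
ee_pos: [0.5786, -0.1585, 0.0373]
orientation: [-0.001, 0.998, -0.063, 0.0]
contact_force: [-3.6, 13.8, 9.3]
gripper_width: 0.0397
```

Call:
play_rows(plan=[{"x":0,"y":-2,"z":-1,"ax":0,"ay":0,"az":0,"gripper":0},{"x":-2,"y":0,"z":0,"ax":0,"ay":0,"az":0,"gripper":0},{"x":-3,"y":0,"z":0,"ax":0,"ay":0,"az":0,"gripper":0},{"x":-3,"y":0,"z":0,"ax":0,"ay":0,"az":0,"gripper":0},{"x":0,"y":0,"z":0,"ax":0,"ay":0,"az":0,"gripper":0}])

```text
clock: 9.95
ee_pos: [0.5723, -0.1569, 0.0378]
orientation: [-0.0, 0.998, -0.063, 0.002]
contact_force: [4.7, 6.0, -2.1]
gripper_width: 0.0392
```

Call:
play_rows(plan=[{"x":-8,"y":0,"z":0,"ax":0,"ay":0,"az":0,"gripper":0},{"x":-9,"y":0,"z":0,"ax":0,"ay":0,"az":0,"gripper":0},{"x":-9,"y":0,"z":0,"ax":0,"ay":0,"az":0,"gripper":0},{"x":-9,"y":0,"z":0,"ax":0,"ay":0,"az":0,"gripper":0},{"x":-9,"y":0,"z":0,"ax":0,"ay":0,"az":0,"gripper":0}])

```text
clock: 10.37
ee_pos: [0.5296, -0.1515, 0.0379]
orientation: [-0.0, 0.998, -0.062, 0.003]
contact_force: [8.3, 3.7, -5.2]
gripper_width: 0.0394
```

Call:
play_rows(plan=[{"x":-9,"y":0,"z":0,"ax":0,"ay":0,"az":0,"gripper":0},{"x":-9,"y":0,"z":0,"ax":0,"ay":0,"az":0,"gripper":0},{"x":-9,"y":0,"z":0,"ax":0,"ay":0,"az":0,"gripper":0},{"x":-8,"y":0,"z":0,"ax":0,"ay":0,"az":0,"gripper":0},{"x":-5,"y":0,"z":0,"ax":0,"ay":0,"az":0,"gripper":0}])

```text
clock: 10.78
ee_pos: [0.4904, -0.1463, 0.0381]
orientation: [-0.001, 0.998, -0.062, 0.003]
contact_force: [9.9, 6.6, -5.7]
gripper_width: 0.0396
```

Call:
play_rows(plan=[{"x":-5,"y":0,"z":0,"ax":0,"ay":0,"az":0,"gripper":0},{"x":-4,"y":0,"z":0,"ax":0,"ay":0,"az":0,"gripper":0},{"x":-3,"y":0,"z":0,"ax":0,"ay":0,"az":0,"gripper":0},{"x":-1,"y":0,"z":0,"ax":0,"ay":0,"az":0,"gripper":0},{"x":0,"y":0,"z":0,"ax":0,"ay":0,"az":0,"gripper":0}])

```text
clock: 11.2
ee_pos: [0.4797, -0.1447, 0.0385]
orientation: [-0.001, 0.998, -0.062, 0.005]
contact_force: [13.1, 3.8, -9.9]
gripper_width: 0.039
```

```bash
python3 - <<'E'
from h import *
for n in('top','side'):
    s=snap(n)
    cv2.imwrite(f'pics/{n}7.png',s['color'][:,:,::-1])
    x0,y0=(310,80) if n=='top' else (300,150)
    cv2.imwrite(f'pics/{n}7z.png',cv2.resize(s['color'][y0:y0+130,x0:x0+170,::-1],None,fx=4,fy=4,interpolation=cv2.INTER_CUBIC))
o=r.observe();print(o['contact_force'],o['ee_pos'],o['gripper_width'],o['clock'])
E
```

```text
[12.71778211  4.43266282 -9.17625116] [ 0.47972256 -0.14474778  0.03840069] 0.0391149388175727 11.3
```

View pics/side7z.png

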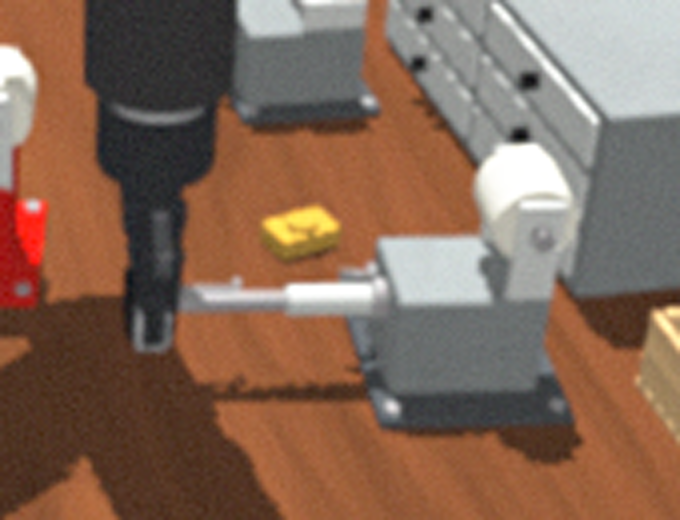

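View pics/top7.png

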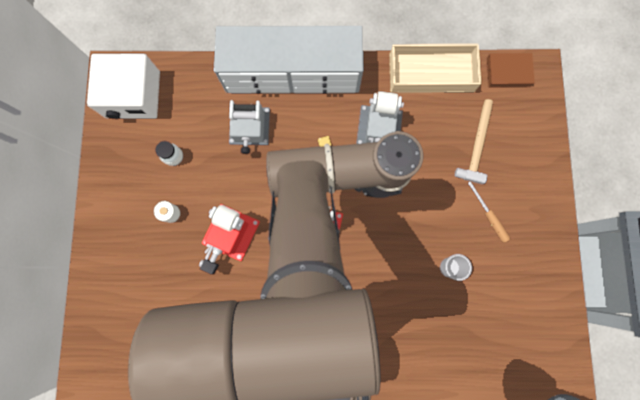

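Call:
play_rows(plan=[{"x":-2,"y":0,"z":0,"ax":0,"ay":0,"az":0,"gripper":0},{"x":-1,"y":0,"z":0,"ax":0,"ay":0,"az":0,"gripper":0},{"x":0,"y":0,"z":0,"ax":0,"ay":0,"az":0,"gripper":0},{"x":0,"y":0,"z":0,"ax":0,"ay":0,"az":0,"gripper":0},{"x":0,"y":0,"z":0,"ax":0,"ay":0,"az":0,"gripper":0}])

```text
clock: 11.72
ee_pos: [0.4797, -0.1445, 0.0391]
orientation: [-0.001, 0.998, -0.062, 0.007]
contact_force: [20.3, 1.3, -13.4]
gripper_width: 0.0392
```

```bash
python3 - <<'E'
from h import *
a=cv2.imread('pics/side0.png');s=snap('side','side8.png');b=s['color'][:,:,::-1]
w=pts(s)
d=(s['color'].max(2)<75)&(abs(w[...,0]-.6)<.05)&(abs(w[...,1]-.23)<.04)&(w[...,2]>.035)&(w[...,2]<.075)
print('knob',d.sum(),np.nanmean(w[d],0))
for n,im in(('before',a),('after',b)):
    m=(im[...,2]>150)&(im[...,1]>120)&(im[...,0]<90); m[:190]=0; m[240:]=0; m[:,:320]=0;m[:,400:]=0
    v,u=np.nonzero(m); k=u<355; print(n,u[k].mean(),v[k].mean(),k.sum(),u[~k].mean(),v[~k].mean(),(~k).sum())
o=r.observe();print(o['contact_force'],o['ee_pos'],o['gripper_width'],o['clock'])
print(ticket.finish_job())
E
```

```text
knob 0 [nan nan nan]
before 338.5903614457831 207.49397590361446 83 374.84090909090907 205.8409090909091 132
after nan nan 0 374.9017857142857 206.04464285714286 112
[ 19.33962389   0.20688636 -13.84799053] [ 0.47969505 -0.1444764   0.03904557] 0.03894925094578949 11.7667
the job is handed in; nothing more can be done
None<stdin>:5: RuntimeWarning: Mean of empty slice
<stdin>:8: RuntimeWarning: Mean of empty slice.
  ret = ret.dtype.type(ret / rcount)
```

View pics/side8.png

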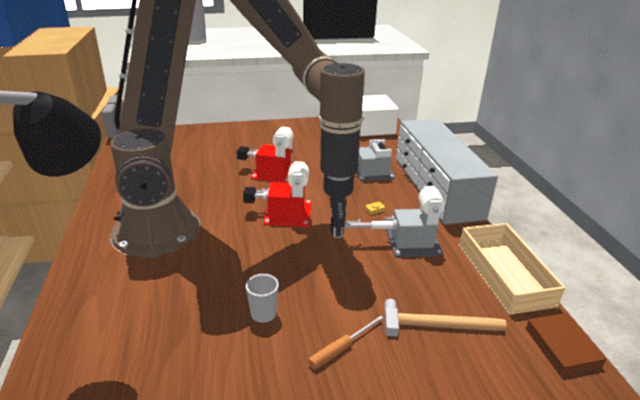

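The foil feed is ready for threading. The knob was pulled fully out and pushed home, and the grey unit's tension arm was still held at its second stop when I handed the job in at 11.8 s.

- **Knob:** I pulled it out 45.9 mm until it met its stop at about 18 N, then pushed it home until it met the stop at about 14 N. Pictures from both cameras after release put the knob within about 1.5 mm of where it started.
- **Tension arm:** I gripped the handle across its button and the catch let go; the first few millimetres took about 5 N. I drew the handle out 99.9 mm, and pulling 3 mm further only raised the force from 13 to 20 N without movement, so it is at the hard stop. The last reading before hand-in was 19 N, with the grip unchanged at 39 mm.
- **Button:** I did not see it directly. That it is pressed comes from the grip width and the catch letting go.
- **Other things on the table:** In the last pictures the large die, jar, roll, cup, hammer and screwdriver look unmoved.
- **Checks that failed:** The arm hid the knob and the small die in the last side picture, so that measurement found nothing. The top picture taken just before it shows the knob still home. The small die last showed undisturbed in a picture before the pull, and the gripper did not pass near it afterwards.

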